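# Fetch the bench supply from behind the heatsink

### The arm

A 6-joint arm with a two-finger parallel gripper is mounted at the origin on the work surface. World frame = base frame: x ahead of the robot, y to its left, z up, the work surface at z = 0. Lengths are in m, angles in rad, forces in N, time in s.
With the tool pointing down it reaches from about 0.225 to 0.725 m from the base axis. Payload 3.1 kg.
Tool frame: the origin (TCP) lies midway between the tips of the shut fingers; the grasp point (between the pads) lies 19 mm behind it; z points along the fingers, y is the direction in which the jaws open and shut (so a half turn about z gives the same grasp; the last joint's range is limited). The gripper opens to 85 mm and grips with 20 to 120 N. Pads are 22 mm wide; open, the fingers measure 114 mm over their backs; the gripper's body (76 mm by 85 mm) begins 54 mm behind the grasp point. The pads swing forward as they close: fully open they stand 13 mm farther back than shut.
Start: joints at [1.124, 0.048, 0.099, 1.622, 0, 1.443], TCP at [0.165, 0.499, 0.231] pointing down, gripper open.
Joint ranges: [-2.91, 2.91], [-0.99, 1.94], [-1.21, 1.42], [-2.12, 2.29], [-1.49, 1.47], [-3.14, 3.14]. Speed limits (rad/s): [2.79, 2.79, 3.14, 3.14, 3.14, 3.14].

### API

Orientations are given as a rotation vector (axis times angle).
In Python, from rig import * gives the robot as it stands.
- The arm moves only by the shell command python3 -m creep 'ROWS' [FORCE]. ROWS is JSON, one flat list of numbers, 7 for each row, row after row: the turn, a rotation vector about the tool's x, y, z in rad, then the shift along the tool's x, y, z in cm, then the opening, from 0 (shut) to 1 (fully open). In form: [rx, ry, rz, dx, dy, dz, hand, rx, ry, rz, dx, dy, dz, hand, ...]. A call has exactly 8 rows; each row is the pose to reach, as a shift and turn from the pose commanded when the call began, along the tool's axes at that moment; what a row does not reach only later rows make up. A row lasts 1/12 s, in which the tool goes at most 41.7 mm and 7.16 degrees, less where a joint would pass 70% of its speed; a pose out of reach is approached as far as the arm can. A call with a gripper value outside its range is refused whole. The fingers move at their own pace and stop on an object; FORCE is the grip in N (left out, the last holds). Time passes only in rows, so rows that repeat a pose let the fingers close, or fill a call up. It gives the time, the measured TCP pose, the force and the opening at its end, in the units of the state.
- observe(): the state, without advancing time (a new reading comes with each control period).
- read_camera(name): name is "scene" or "top" or "wrist"; returns a dict with "color" (384x512x3 uint8, blue, green, red), "fx", "fy", "cx", "cy" (pixels), "xyz" and "attitude" of the camera in the world. Camera axes: x right, y up, looking along -z (the intrinsics and any distortion apply to the point x, -y, -z); pixel columns grow to the right and rows downward; lengths in m; the calibration is good to about 2 mm. A picture is of the moment at which its call begins. There is no depth.
- hand_in(): hands the job in, once; it reports no verdict.
Trained networks look in a picture, given as the dict that the camera call returned (one of the last four; its "shot" number tells which), for a name from the list of things; names that differ only in an ending like _2 or _b are one class to them, and where a whole thing is asked for, a point or a joint stands for the part that bears it (a point fixed in the world has none). Each returns a list of dicts, best first, with "score" (0 to 1); they miss things now and then, are a little off and sometimes report something else, mostly with a low value. They report only what shows in the picture. A call takes as long as a camera call. They do not tell look-alikes from the thing itself.
- search_frame(picture, query): "at" ([row, column] in pixels, amid what is visible of it).
- cut_out(picture, query): "region" (384x512 bool, what is visible of it) and "at" ([row, column] in pixels, amid what is visible of it).
The state is a dict: "time": time; "qpos": joint angles; "qvel": joint speeds; "tau": joint torques, N m; "tool_pos": TCP position; "ee_rot": TCP orientation; "force": force on the tool from outside, world axes, zero at the start; "wrist_torque": the same for the moment, N m; "finger_gap": opening from 0.0 (shut) to 1.0 (fully open).
Only numpy, scipy, OpenCV 4.12 (cv2) and the standard library are available. Lean on these libraries where they do the work, as an engineer would, in place of code of your own. Each camera call takes 0.05 s, during which the arm holds its last target. There are 200 camera calls.

### The job

The small bench supply is stowed under the raised socket rail, behind a finned heatsink. Stand the heatsink aside, upright, in the steel tray; then draw the supply out from under the rail and set it on the lifting platform, upright, square to the plate and wholly on it: let it down gently, neither dropped nor pressed hard. Keep the supply level throughout, do not knock the rail, and leave everything else on the bench where it is.

Things in the scene. Friction and masses are not known exactly. Their poses are not given: they have to be found in the camera images.
- rail: Fixed green socket trunking along own y, sockets on the robot's side. Origin on the bench below its centre line, midway between the posts; own x points away from the robot. Trunking 55 mm deep (own x -27.5 to +27.5 mm, sockets to -33), 975 mm long, underside 168 mm and top 222 mm above the bench. Posts at own y = -450 and +450 mm.
- supply: Bench power supply, loose, 0.55-0.95 kg: grey case 100 mm deep (own x), 66 wide (own y), 75 high with feet; mass near the middle. Origin at the centre of its underside, z up; front panel at own x = -52 mm. Stands on the bench behind the heatsink; the rail blocks its top handle from above and hangs over its front pull, which must be reached with a tilted tool. Slides on the bench when drawn.
- supply_pull (a point): Middle of the upright steel pull on the supply's front panel: a round bar, 11 mm thick, 67 mm tall, held to the panel by thin stubs 24 mm above and below this point, its centre line 35 mm in front of the panel (own x = -87 mm, 42 mm above the supply's underside). Axes are the supply's.
- supply_handle (a point): Middle of the black carrying handle on top of the supply: a 10 mm wide, 10 mm high bar along own x, 82 mm long, on two posts at own x = -36 and +36 mm; its centre is 104 mm above the supply's underside and 29 mm above the case's top. Above the supply's centre of mass. Axes are the supply's.
- heatsink: Bare aluminium finned heatsink standing on end directly in front of the supply, loose, 0.35 to 0.6 kg: 70 mm deep (own x, about the supply's x), 56 mm wide (own y; flat outer fins), 95 mm high. Origin at the centre of its underside, z up.
- tray: Open steel tray fixed to the bench, 200 mm (own x) by 190 mm (own y), walls 3 mm thick and 28 mm high, floor 3 mm thick. Origin at the centre of its underside.
- lift: Lifting platform: a level square plate, rubber top, 190 x 190 mm, on a post locked in a column on a 150 mm base fixed to the bench. Origin on the bench under the plate's centre; plate edges along own x and y. The plate's top was left anywhere from 98 to 158 mm above the bench; this height is not measured: see it or feel for it. Platform and tray lie on opposite sides, left or right.
- solder_spool: Bystander: upright spool of solder, 62 mm diameter, 55 mm high; origin at its underside.
- transformer: Bystander: small laminated transformer with copper winding, 78 x 58 x 53 mm; origin at its underside.
- multimeter: Bystander: grey handheld multimeter lying on its back, 150 x 72 mm, 37 mm high; origin at its underside.
- wash_bottle: Bystander: upright plastic bottle, 54 mm diameter, 125 mm high; origin at its underside.
- screwdriver: Bystander: screwdriver lying on the bench, 190 mm long along its own x.
- tape_roll: Bystander: roll of black tape lying flat, 84 mm diameter, 19 mm high; origin at its underside.
- screw_jar: Bystander: small glass jar with steel cap, 52 mm diameter, 55 mm high; origin at its underside.
Mind the look-alikes: they are no part of the job. What is shaped like the heatsink but yellow is not meant.

How it is judged:
By the outcome, as a careful person would: the job done as asked, in the order asked, and still so for the second after the job is handed in, with the robot touching nothing.
It also fails if it takes over 61 s, if anything falls off the work surface, if the arm or the gripper's body presses on something with over 40 N, if the wrist force passes 120 N, or if a joint passes its speed limit or range.

## Working session

There is one attempt and no reset: what is moved stays moved. The work goes in short steps, Python scripts to look and compute and a shell command to move; the robot and the scene stay as the last step left them, time stands still between calls to the robot, and variables do not carry over. Pictures are saved under pics/ and viewed, about 8 in all and at most 12, crops included, and the job is handed in when it is done.

```bash
ls; mkdir -p pics; cat > h.py <<'E'
from rig import *
import numpy as np, cv2
from scipy.spatial.transform import Rotation as R
def save(p,n): cv2.imwrite('pics/'+n,p['color'])
def Rc(p):
    a=np.array(p['attitude'],float)
    return a if a.shape==(3,3) else (R.from_rotvec(a).as_matrix() if a.size==3 else R.from_quat(a).as_matrix())
def ray(p,rc):
    r,c=rc; d=np.array([(c-p['cx'])/p['fx'],-(r-p['cy'])/p['fy'],-1.0])
    return np.array(p['xyz']),Rc(p)@d
def atz(p,rc,z):
    o,d=ray(p,rc); return o+d*(z-o[2])/d[2]
def proj(p,X):
    v=Rc(p).T@(np.array(X)-np.array(p['xyz'])); return [p['cy']-p['fy']*v[1]/-v[2], p['cx']+p['fx']*v[0]/-v[2]]
E
python3 - <<'E'
from h import *
print(observe())
for n in ['scene','top']:
    p=read_camera(n); save(p,n+'1.png'); print(n,{k:v for k,v in p.items() if k!='color'})
    for q in ['rail','supply','supply_pull','supply_handle','heatsink','tray','lift']:
        print(q,[(np.round(d['at'],1).tolist(),round(d['score'],2)) for d in search_frame(p,q)[:3]])
a=cv2.imread('pics/scene1.png');b=cv2.imread('pics/top1.png')
E
```

```text
pics
{'time': 0.0, 'qpos': array([1.12422943e+00, 4.87344812e-02, 9.75633729e-02, 1.62200240e+00,
       8.93976056e-06, 1.44301818e+00]), 'qvel': array([ 0.00030306,  0.00043891,  0.00262174, -0.0008234 , -0.00127564,
       -0.00017651]), 'tau': array([ 1.64716171e-04, -3.38779628e+01,  3.20016396e+01,  2.00891029e-02,
       -3.24048251e-04,  3.98769391e-07]), 'tool_pos': array([0.16427064, 0.49798191, 0.23010835]), 'ee_rot': array([-0.49852597, -3.10109327,  0.00357641]), 'force': array([-0.09926052,  0.10800425,  0.28005105]), 'wrist_torque': array([-0.03316518,  0.0022131 , -0.01630143]), 'finger_gap': 0.9984536814203041}
scene {'fx': 391.80542231192396, 'fy': 391.80542231192396, 'cx': 252.39206564080047, 'cy': 195.2871274729792, 'xyz': array([1.25121873, 0.08555285, 1.02017499]), 'attitude': array([0.51724764, 0.58560439, 1.61651584]), 'shot': 1}
rail [([215.3, 252.5], 0.68), ([249.9, 258.4], 0.4)]
supply [([252.2, 260.5], 0.85)]
supply_pull [([247.6, 258.0], 0.64), ([177.6, 166.2], 0.52)]
supply_handle [([254.0, 258.0], 0.83)]
heatsink [([155.4, 324.6], 0.86), ([138.6, 183.2], 0.85), ([227.2, 256.2], 0.6)]
tray [([175.8, 165.1], 0.74)]
lift [([187.7, 351.3], 0.98)]
top {'fx': 397.305284617778, 'fy': 397.305284617778, 'cx': 253.10519012501655, 'cy': 191.52648565333513, 'xyz': array([ 0.32479801, -0.00614478,  1.15739781]), 'attitude': array([ 0.0981816 , -0.14081701, -1.55941709]), 'shot': 2}
rail [([134.8, 243.4], 0.74)]
supply [([153.4, 229.3], 0.67)]
supply_pull [([153.1, 230.7], 0.64)]
supply_handle [([225.4, 232.9], 0.7), ([154.1, 231.3], 0.55)]
heatsink [([181.5, 229.1], 0.62), ([301.6, 350.7], 0.61), ([274.4, 155.9], 0.55)]
tray [([214.6, 347.9], 0.72)]
lift []
```

```bash
python3 -c "
import cv2
a=cv2.imread('pics/scene1.png');b=cv2.imread('pics/top1.png')
cv2.imwrite('pics/s1.png',cv2.resize(a,(800,600)));cv2.imwrite('pics/t1.png',cv2.resize(b,(800,600)))"
```

```text
(no output)
```

View pics/s1.png

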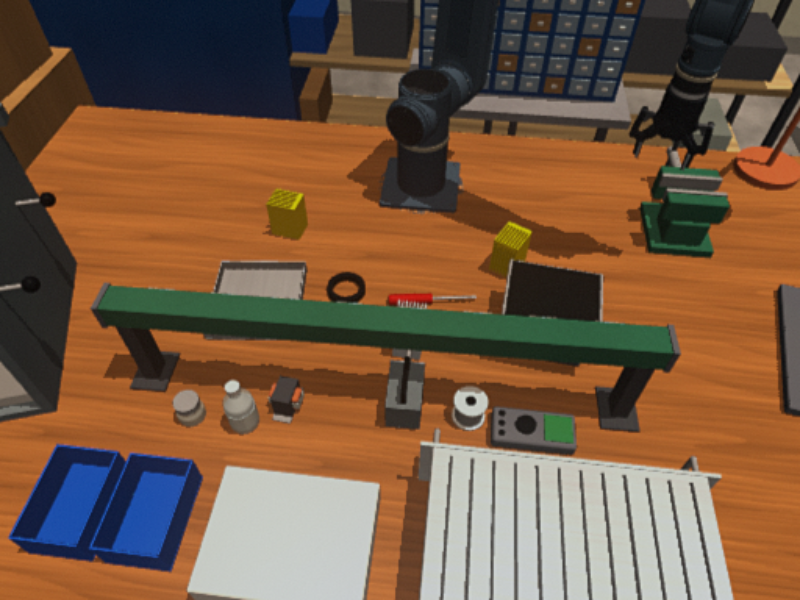

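View pics/t1.png

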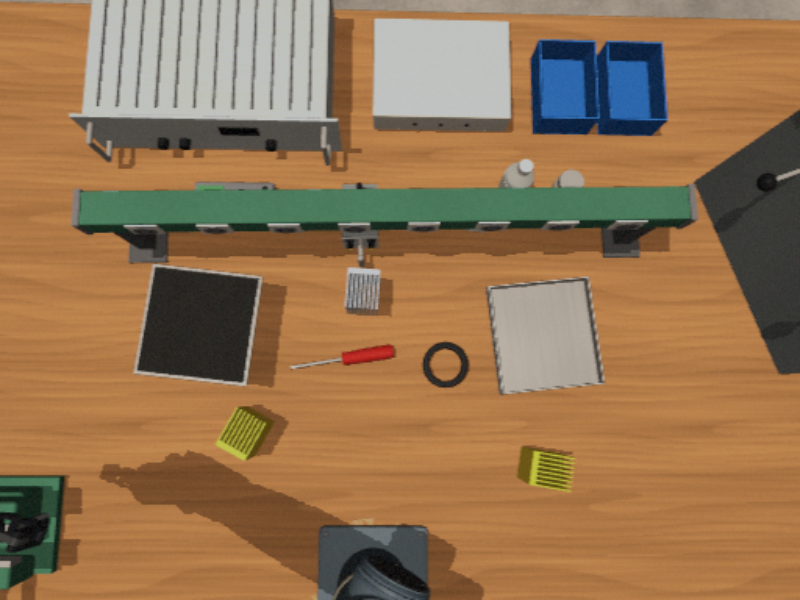

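The top view shows the heatsink at about (289,363) row/col (800x600 picture), the lift plate (black) on the left, the tray on the right, and the supply's front and pull peeking out below the rail at (240,360). The yellow blocks are the decoys. Next I take enlarged crops and colour fits.

```bash
python3 - <<'E'
from h import *
a=cv2.imread('pics/scene1.png');b=cv2.imread('pics/top1.png')
c1=cv2.resize(b[110:210,195:265],None,fx=5.6,fy=5.6,interpolation=cv2.INTER_CUBIC) # 392x560
c2=cv2.resize(a[185:285,225:295],None,fx=5.6,fy=5.6,interpolation=cv2.INTER_CUBIC)
cv2.imwrite('pics/m1.png',np.hstack([c1,c2]))
h=cv2.cvtColor(b,cv2.COLOR_BGR2HSV)
m=((h[...,2]<70)).astype(np.uint8); m[:,:80]=0;m[:,175:]=0;m[:165]=0;m[250:]=0
cs=max(cv2.findContours(m,0,2)[0],key=cv2.contourArea); print('lift',cv2.minAreaRect(cs),cv2.boxPoints(cv2.minAreaRect(cs)).tolist())
p=read_camera('top'); r=cut_out(p,'tray')[0]['region'].astype(np.uint8)
cs=max(cv2.findContours(r,0,2)[0],key=cv2.contourArea); print('tray',cv2.minAreaRect(cs),cv2.boxPoints(cv2.minAreaRect(cs)).tolist())
# corners guessed by eye, (col,row) in 800x600 -> native *0.64
def cor(L,z): 
    P=np.array([atz(p,(r*.64,c*.64),z) for c,r in L]); 
    return P
L=[(153,265),(262,277),(247,384),(135,372)]
for z in (.098,.118,.128,.138,.158):
    P=cor(L,z); print(z,P.mean(0).round(4),np.linalg.norm(np.roll(P,-1,0)-P,axis=1).round(4))
P=cor([(488,287),(588,278),(604,382),(502,393)],.028);print('tray',P.round(3).tolist(),P.mean(0),np.linalg.norm(np.roll(P,-1,0)-P,axis=1).round(4))
P=cor([(78,190),(692,187),(692,221),(78,232)],.222);print('rail',P.round(3).tolist(),P.mean(0))
for n,c,r,z in [('sd tip',291,368,0.01),('sd end',394,350,.015),('tape',445,365,.019),('yl',243,433,.05),('yr',550,470,.05)]: print(n,atz(p,(r*.64,c*.64),z).round(3))
E
```

```text
lift ((126.18995666503906, 207.3253173828125), (68.1303939819336, 67.60174560546875), 7.594643592834473) [[87.95633697509766, 236.32749938964844], [96.89083862304688, 169.3187713623047], [164.423583984375, 178.32313537597656], [155.48907470703125, 245.3318634033203]]
tray ((348.83709716796875, 214.15611267089844), (70.24343872070312, 67.80673217773438), 83.0887680053711) [[310.9538269042969, 183.36923217773438], [378.2678527832031, 175.2099609375], [386.7203674316406, 244.9429931640625], [319.4063415527344, 253.10226440429688]]
0.098 [0.442 0.299 0.098] [0.1885 0.184  0.1885 0.1842]
0.118 [0.4398 0.2932 0.118 ] [0.1849 0.1806 0.1849 0.1808]
0.128 [0.4387 0.2904 0.128 ] [0.1832 0.1788 0.1831 0.179 ]
0.138 [0.4376 0.2875 0.138 ] [0.1814 0.1771 0.1814 0.1773]
0.158 [0.4354 0.2817 0.158 ] [0.1778 0.1736 0.1778 0.1738]
tray [[0.523, -0.208, 0.028], [0.542, -0.396, 0.028], [0.35, -0.417, 0.028], [0.329, -0.23, 0.028]] [ 0.43596848 -0.31273607  0.028     ] [0.1888 0.1936 0.1883 0.1955]
rail [[0.634, 0.46, 0.222], [0.654, -0.502, 0.222], [0.598, -0.498, 0.222], [0.568, 0.455, 0.222]] [ 0.61350813 -0.02120473  0.222     ]
sd tip [0.372 0.154 0.01 ]
sd end [ 0.406 -0.035  0.015]
tape [ 0.379 -0.128  0.019]
yl [0.257 0.228 0.05 ]
yr [ 0.196 -0.307  0.05 ]
```

View pics/m1.png

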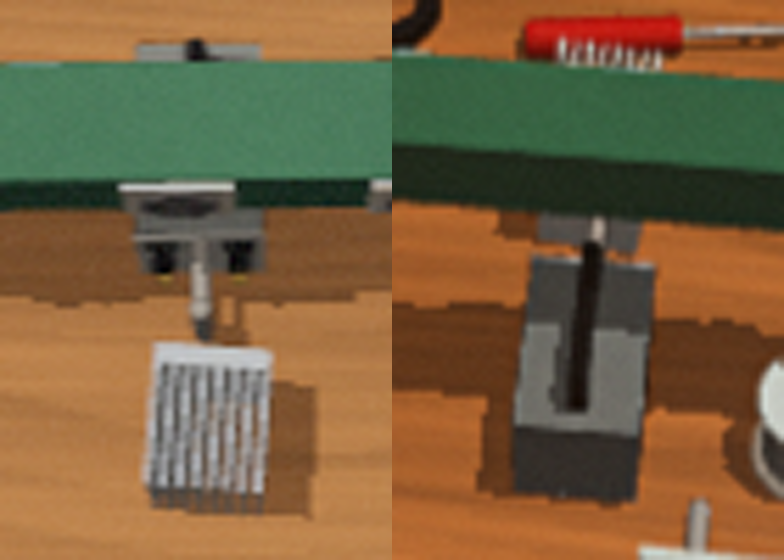

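The crop shows the heatsink standing upright just in front of the pull. The supply runs back under the rail, with its handle along its own x.

```bash
python3 - <<'E'
from h import *
pt=read_camera('top'); ps=read_camera('scene')
def T(c,r,z): return atz(pt,(110+r/5.6,195+c/5.6),z)
def S(c,r,z): return atz(ps,(185+r/5.6,225+(c-392)/5.6),z)
def rep(n,P):
    P=np.array(P); print(n,P.round(4)[:,:2].tolist(),'ctr',P.mean(0).round(4),'len',np.linalg.norm(np.roll(P,-1,0)-P,axis=1).round(4))
    for i in (0,1): 
        e=P[(i+1)]-P[i]; print('  edge deg',np.degrees(np.arctan2(e[1],e[0])).round(1), end='')
    print()
rep('heatsink',[T(155,345,.095),T(272,350,.095),T(264,492,.095),T(145,487,.095)])
rep('supply top(scene)',[S(513,427,.075),S(641,436,.075),S(655,265,.075),S(530,258,.075)])
rep('handle(scene)',[S(572,410,.109),S(593,243,.109)])
rep('pull top..bottom (top)',[T(200,245,.075),T(202,330,.0755)])
rep('pull top scene',[S(597,222,.0755),S(597,235,.0755)])
rep('panel edge(top)',[T(135,237,.073),T(265,240,.073)])
rep('back edge(top)',[T(135,46,.075),T(260,46,.075)])
# lift corners triangulate
def tri(t,s):
    o1,d1=ray(pt,(t[1]*.64,t[0]*.64)); o2,d2=ray(ps,(s[1]*.64,s[0]*.64))
    A=np.c_[d1,-d2]; x=np.linalg.lstsq(A,o2-o1,rcond=None)[0]; a=o1+d1*x[0]; b=o2+d2*x[1]; return ((a+b)/2).round(4),np.linalg.norm(a-b).round(4)
print('lift',tri((135,372),(603,273)),tri((247,384),(510,262)))
for z in (.1,.12,.14,.16): print(z,[ (np.array(proj(ps,atz(pt,(r*.64,c*.64),z)))/.64).round(0).tolist() for c,r in [(153,265),(262,277),(247,384),(135,372)]])
s=ps['color'];cv2.imwrite('pics/m2.png',cv2.resize(s[155:245,310:400],None,fx=6,fy=6,interpolation=2))
E
```

```text
heatsink [[0.5421, 0.0486], [0.5402, -0.0083], [0.4705, -0.0051], [0.4724, 0.0521]] ctr [0.5063 0.0218 0.095 ] len [0.0569 0.0698 0.0573 0.0698]
  edge deg -91.8  edge deg 177.4
supply top(scene) [[0.7065, 0.0022], [0.704, 0.0651], [0.6024, 0.0629], [0.6058, -0.0021]] ctr [0.6547 0.032  0.075 ] len [0.063  0.1016 0.0651 0.1008]
  edge deg 92.4  edge deg -178.7
handle(scene) [[0.7136, 0.0319], [0.6161, 0.0314]] ctr [0.6648 0.0317 0.109 ] len [0.0974 0.0974]
  edge deg -179.7Traceback (most recent call last):
  File "<stdin>", line 12, in <module>
  File "<stdin>", line 8, in rep
IndexError: index 2 is out of bounds for axis 0 with size 2
```

```bash
python3 - <<'E'
from h import *
pt=read_camera('top'); ps=read_camera('scene')
def T(c,r,z): return atz(pt,(110+r/5.6,195+c/5.6),z)
def S(c,r,z): return atz(ps,(185+r/5.6,225+(c-392)/5.6),z)
def rep(n,P):
    P=np.array(P); print(n,P.round(4)[:,:2].tolist())
rep('pull top (top)',[T(200,260,.0755),T(202,315,.0755),T(203,335,.01)])
rep('pull top scene',[S(597,222,.0755),S(597,235,.0755)])
rep('panel edge(top)',[T(135,237,.073),T(265,240,.073)])
rep('back edge(top)',[T(135,46,.075),T(260,46,.075)])
def tri(t,s):
    o1,d1=ray(pt,(t[1]*.64,t[0]*.64)); o2,d2=ray(ps,(s[1]*.64,s[0]*.64))
    A=np.c_[d1,-d2]; x=np.linalg.lstsq(A,o2-o1,rcond=None)[0]; a=o1+d1*x[0]; b=o2+d2*x[1]; return ((a+b)/2).round(4),np.linalg.norm(a-b).round(4)
print('lift',tri((135,372),(603,273)),tri((247,384),(510,262)))
for z in (.1,.12,.14,.16): print(z,[ ((np.array(proj(ps,atz(pt,(r*.64,c*.64),z)))-[155,310])*6).round(0).tolist() for c,r in [(153,265),(262,277),(247,384),(135,372)]])
s=ps['color'];cv2.imwrite('pics/m2.png',cv2.resize(s[155:245,310:400],None,fx=6,fy=6,interpolation=2))
E
```

```text
pull top (top) [[0.5895, 0.0279], [0.5615, 0.0265], [0.5651, 0.0278]]
pull top scene [[0.5791, 0.0301], [0.5874, 0.031]]
panel edge(top) [[0.6015, 0.0606], [0.6008, -0.0043]]
back edge(top) [[0.7001, 0.0624], [0.7011, -0.0008]]
lift (array([0.3595, 0.4014, 0.1045]), np.float64(0.0039)) (array([0.341 , 0.216 , 0.0947]), np.float64(0.002))
0.1 [[399.0, 446.0], [331.0, 56.0], [69.0, 94.0], [125.0, 449.0]]
0.12 [[366.0, 441.0], [299.0, 54.0], [42.0, 92.0], [97.0, 444.0]]
0.14 [[332.0, 435.0], [267.0, 51.0], [14.0, 89.0], [68.0, 438.0]]
0.16 [[298.0, 429.0], [234.0, 49.0], [-14.0, 86.0], [39.0, 433.0]]
```

View pics/m2.png

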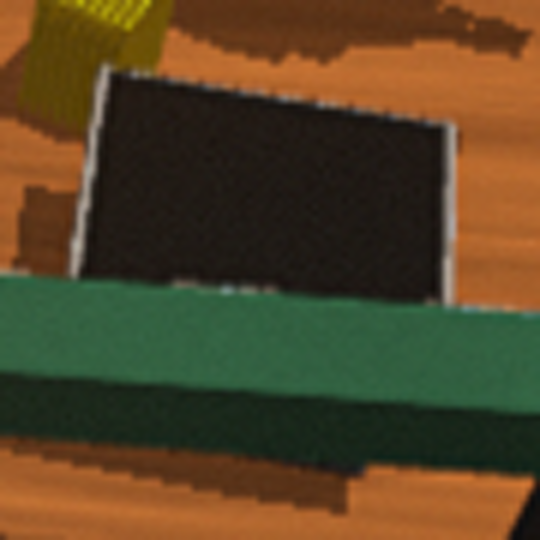

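The lift plate's top is at about z≈0.10: the two near corners, at (67,103) and (122,458) row/col in the crop, match the 0.10 projection. Now the move helper and the first approach.

```bash
cat >> h.py <<'E'
def Rdown(yaw=0,tilt=0):
    # tool y = world y turned by yaw; tool tilted so z points ahead (deg)
    b=np.array([[-1,0,0],[0,1,0],[0,0,-1.]]).T
    return R.from_euler('z',yaw,degrees=True)*R.from_euler('y',-tilt,degrees=True)*R.from_matrix(b)
def go(pos,yaw=0,tilt=0,s=None):
    s=s or observe(); R0=R.from_rotvec(s['ee_rot']); 
    rv=(R0.inv()*Rdown(yaw,tilt)).as_rotvec(); d=R0.inv().apply(np.array(pos)-s['tool_pos'])*100
    print('turn',rv.round(3).tolist(),'shift cm',d.round(2).tolist(),'dist',np.linalg.norm(d).round(1))
def st():
    s=observe(); print('t',round(s['time'],2),'tcp',s['tool_pos'].round(4),'z',R.from_rotvec(s['ee_rot']).as_matrix()[:,2].round(3),'y',R.from_rotvec(s['ee_rot']).as_matrix()[:,1].round(3),'F',np.round(s['force'],1),'gap',round(s['finger_gap'],3))
E
python3 - <<'E'
from h import *
st(); go((.506,.022,.20),-2)
P=np.array([atz(read_camera('top'),(r*.64,c*.64),.1) for c,r in [(153,265),(262,277),(247,384),(135,372)]])
e=np.roll(P,-1,0)-P; print(P.round(3).tolist(),np.degrees(np.arctan2(e[:,1],e[:,0])))
E
```

```text
t 1.1 tcp [0.1646 0.4985 0.2313] z [-0. -0. -1.] y [ 0.313  0.95  -0.   ] F [ 0.4 -0.4 -0.4] gap 1.003
turn [-0.0, -0.0, -0.284] shift cm [-47.36, -34.55, 3.13] dist 58.7
[[0.543, 0.383, 0.1], [0.524, 0.196, 0.1], [0.341, 0.214, 0.1], [0.36, 0.401, 0.1]] [-95.76846039 174.36845114  84.28788778  -5.62635267]
```

```bash
python3 -m creep '[0,0,-0.28,-27,-19.5,1,1, 0,0,-0.28,-27,-19.5,1,1, 0,0,-0.28,-27,-19.5,1,1, 0,0,-0.28,-27,-19.5,1,1, 0,0,-0.28,-27,-19.5,1,1, 0,0,-0.28,-27,-19.5,1,1, 0,0,-0.28,-27,-19.5,1,1, 0,0,-0.28,-27,-19.5,1,1]'; python3 -c "
from h import *
st(); go((.506,.022,.20),-2)"
```

```text
time: 1.97
tool_pos: [0.3564, 0.2328, 0.2217]
ee_rot: [0.06, 3.14, 0.001]
force: [1.1, 2.1, 0.3]
finger_gap: 1.0
t 1.97 tcp [0.3564 0.2328 0.2217] z [ 0.001  0.    -1.   ] y [0.038 0.999 0.001] F [1.1 2.1 0.3] gap 1.0
turn [0.001, 0.001, -0.003] shift cm [-15.75, -20.49, 2.18] dist 25.9
```

```bash
python3 -m creep '[0,0,0,-15.7,-20.5,2.2,1, 0,0,0,-15.7,-20.5,2.2,1, 0,0,0,-15.7,-20.5,2.2,1, 0,0,0,-15.7,-20.5,2.2,1, 0,0,0,-15.7,-20.5,2.2,1, 0,0,0,-15.7,-20.5,2.2,1, 0,0,0,-15.7,-20.5,2.2,1, 0,0,0,-15.7,-20.5,2.2,1]'; python3 - <<'E'
from h import *
st(); p=read_camera('wrist'); save(p,'w1.png'); print(p['xyz'],Rc(p)[:,2].round(2))
for q in ('heatsink','supply_pull'):
    for d in search_frame(p,q)[:2]: print(q,d['at'],d['score'],atz(p,d['at'],.095 if q=='heatsink' else .05).round(3))
print([np.round(proj(p,X),0).tolist() for X in [(.541,.05,.095),(.541,-.006,.095),(.471,-.006,.095),(.471,.05,.095),(.566,.029,.075)]])
cv2.imwrite('pics/w1.png',cv2.resize(p['color'],(640,480)))
E
```

```text
time: 2.63
tool_pos: [0.5055, 0.021, 0.1985]
ee_rot: [-0.068, -3.14, 0.0]
force: [0.5, -0.0, 0.1]
finger_gap: 1.002
t 2.63 tcp [0.5055 0.021  0.1985] z [-0.001 -0.    -1.   ] y [ 0.044  0.999 -0.   ] F [ 0.5 -0.   0.1] gap 1.002
[0.43866835 0.02373375 0.34129389] [-0.27  0.01  0.96]
heatsink [188.8, 265.9] 0.93 [0.508 0.025 0.095]
supply_pull [282.0, 270.2] 0.79 [0.63  0.025 0.05 ]
[[223.0, 295.0], [226.0, 234.0], [149.0, 228.0], [146.0, 294.0], [240.0, 272.0]]
```

View pics/w1.png

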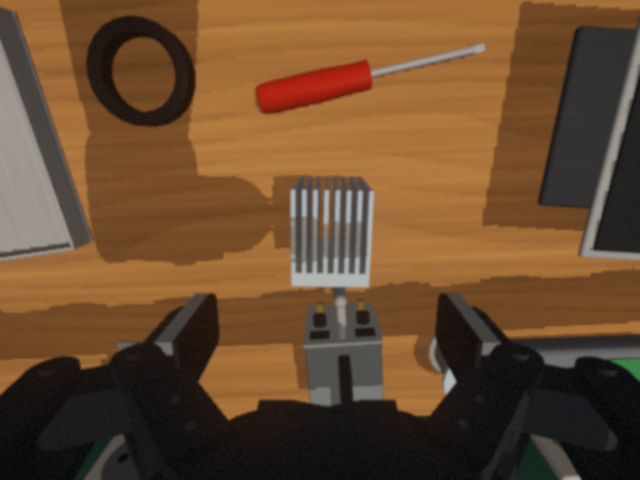

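The wrist view confirms the heatsink: its top face spans columns 292–373 and rows 187–286 (640x480), within about 3 mm of my estimate. The pull bar sits behind it. Going down to grasp.

```bash
python3 -m creep '[0,0,0,-0.2,0.2,3.5,1, 0,0,0,-0.2,0.2,7,1, 0,0,0,-0.2,0.2,10,1, 0,0,0,-0.2,0.2,12.5,1, 0,0,0,-0.2,0.2,14.5,1, 0,0,0,-0.2,0.2,15.3,1, 0,0,0,-0.2,0.2,15.3,1, 0,0,0,-0.2,0.2,15.3,0.8]' 50 && python3 -m creep '[0,0,0,0,0,0,0.5, 0,0,0,0,0,0,0.4, 0,0,0,0,0,0,0.4, 0,0,0,0,0,0,0.4, 0,0,0,0,0,0,0.4, 0,0,0,0,0,0,0.4, 0,0,0,0,0,0,0.4, 0,0,0,0,0,0,0.4]' 50
```

```text
time: 3.45
tool_pos: [0.5066, 0.0265, 0.0474]
ee_rot: [0.058, 3.14, 0.0]
force: [-0.5, 0.1, 0.8]
finger_gap: 0.878
time: 4.12
tool_pos: [0.5088, 0.0251, 0.0493]
ee_rot: [0.061, 3.136, -0.001]
force: [-0.4, -2.1, 7.1]
finger_gap: 0.651
```

```bash
python3 -m creep '[0,0,0,0,0,-1,0.4, 0,0,0,0,0,-3,0.4, 0,0,0,0,0,-5.5,0.4, 0,0,0,0,0,-7,0.4, 0,0,0,0,0,-7,0.4, 0,0,0,0,0,-7,0.4, 0,0,0,0,0,-7,0.4, 0,0,0,0,0,-7,0.4]'; python3 -c "
from h import *
st(); go((.438,-.312,.12),6)"
```

```text
time: 4.78
tool_pos: [0.5051, 0.0257, 0.1143]
ee_rot: [-0.061, -3.137, -0.001]
force: [0.4, 0.4, -4.1]
finger_gap: 0.652
t 4.78 tcp [0.5051 0.0257 0.1143] z [-0.004  0.    -1.   ] y [0.039 0.999 0.   ] F [ 0.4  0.4 -4.1] gap 0.652
turn [0.001, -0.004, -0.144] shift cm [5.39, -34.0, -0.56] dist 34.4
```

```bash
python3 -m creep '[0,0,0,0.3,-2,0,0.4, 0,0,-0.02,0.9,-5.5,0,0.4, 0,0,-0.05,1.5,-9.5,0,0.4, 0,0,-0.08,2.1,-13.5,0,0.4, 0,0,-0.1,2.8,-17.5,0,0.4, 0,0,-0.12,3.4,-21.5,0,0.4, 0,0,-0.14,4,-25.5,0,0.4, 0,0,-0.14,4.6,-29.5,0,0.4]' && python3 -m creep '[0,0,0,0.5,-2.6,0,0.4, 0,0,0,0.8,-4,0,0.4, 0,0,0,0.8,-4.5,1,0.4, 0,0,0,0.8,-4.5,2.5,0.4, 0,0,0,0.8,-4.5,4,0.4, 0,0,0,0.8,-4.5,5,0.4, 0,0,0,0.8,-4.5,5,0.4, 0,0,0,0.8,-4.5,5,0.4]';  python3 -c "
from h import *
st(); go((.438,-.312,.053),6)"
```

```text
time: 5.45
tool_pos: [0.4476, -0.2685, 0.1147]
ee_rot: [0.16, -3.135, -0.004]
force: [1.5, 0.6, -3.4]
finger_gap: 0.656
time: 6.12
tool_pos: [0.4451, -0.311, 0.0648]
ee_rot: [0.161, -3.135, -0.005]
force: [0.3, -0.6, -3.3]
finger_gap: 0.648
t 6.12 tcp [ 0.4451 -0.311   0.0648] z [-0.003  0.003 -1.   ] y [-0.103  0.995  0.003] F [ 0.3 -0.6 -3.3] gap 0.648
turn [0.003, -0.002, -0.002] shift cm [0.72, -0.03, 1.18] dist 1.4
```

```bash
python3 -m creep '[0,0,0,0.3,0,0.4,0.4, 0,0,0,0.5,0,0.8,0.4, 0,0,0,0.5,0,1.0,0.4, 0,0,0,0.5,0,1.15,0.4, 0,0,0,0.5,0,1.3,0.4, 0,0,0,0.5,0,1.35,0.4, 0,0,0,0.5,0,1.35,0.4, 0,0,0,0.5,0,1.35,0.4]'
```

```text
time: 6.78
tool_pos: [0.441, -0.3137, 0.0532]
ee_rot: [-0.159, 3.137, -0.0]
force: [-0.1, -0.4, -3.5]
finger_gap: 0.653
```

```bash
python3 -m creep '[0,0,0,0,0,0.1,0.4, 0,0,0,0,0,0.2,0.4, 0,0,0,0,0,0.25,0.4, 0,0,0,0,0,0.25,0.4, 0,0,0,0,0,0.25,0.4, 0,0,0,0,0,0.25,0.4, 0,0,0,0,0,0.25,0.4, 0,0,0,0,0,0.25,0.4]'
```

```text
time: 7.45
tool_pos: [0.4411, -0.3139, 0.0523]
ee_rot: [-0.159, 3.137, -0.002]
force: [-3.1, 1.4, 5.2]
finger_gap: 0.651
```

Contact (+5 N). Release, rise, and look.

```bash
python3 -m creep '[0,0,0,0,0,0,0.8, 0,0,0,0,0,0,1, 0,0,0,0,0,0,1, 0,0,0,0,0,0,1, 0,0,0,0,0,-1,1, 0,0,0,0,0,-4,1, 0,0,0,0,0,-8,1, 0,0,0,0,0,-12,1]'; python3 - <<'E'
from h import *
st(); go((.43,.03,.17),0,45)
p=read_camera('top'); t=p['color']
q=read_camera('scene')['color']
cv2.imwrite('pics/c1.png',np.hstack([cv2.resize(t[150:270,290:410],(480,480),interpolation=2),cv2.resize(t[110:200,205:260],(293,480),interpolation=2)]))
E
```

```text
time: 8.12
tool_pos: [0.44, -0.3127, 0.1711]
ee_rot: [0.159, -3.135, -0.003]
force: [1.8, -1.0, 0.7]
finger_gap: 0.999
t 8.12 tcp [ 0.44   -0.3127  0.1711] z [-0.002  0.002 -1.   ] y [-0.101  0.995  0.002] F [ 1.8 -1.   0.7] gap 0.999
turn [0.042, -0.787, 0.095] shift cm [-2.47, 34.2, 0.18] dist 34.3
```

View pics/c1.png

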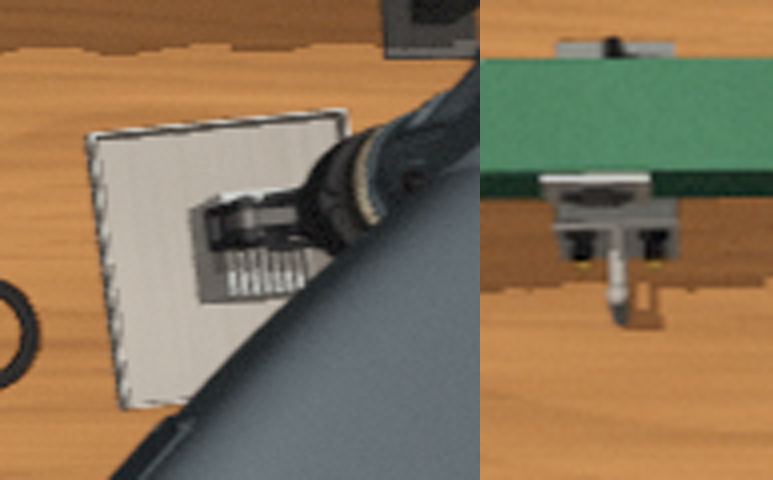

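The heatsink stands upright inside the tray, its top face around (270,255) in the crop. The supply is unmoved, with the pull bar at (617,245)–(622,325).

```bash
python3 - <<'E'
from h import *
p=read_camera('top')
def T(c,r,z): return atz(p,(110+r/5.333,205+(c-480)/5.333),z).round(4)
for z in(.0755,.0085): print(z,[((np.array(proj(p,(x,.029,z)))-[110,205])*5.333+[0,480]).round(0).tolist() for x in (.555,.565,.575)])
print(T(540,228,.07),T(678,230,.07),T(622,322,.0085))
go((.49,.03,.15),1,35)
E
```

```text
0.0755 [[312.0, 614.0], [293.0, 614.0], [275.0, 615.0]]
0.0085 [[338.0, 618.0], [320.0, 618.0], [302.0, 618.0]]
[0.6009 0.0688 0.07  ] [ 0.6007 -0.0038  0.07  ] [0.5638 0.0268 0.0085]
turn [0.018, -0.603, 0.084] shift cm [-8.11, 33.96, 2.44] dist 35.0
```

```bash
python3 -m creep '[0,0,0,-0.5,2.5,0,0.6, 0,-0.1,0.02,-1.5,6.5,0,0.6, 0,-0.2,0.03,-2.5,10.5,0,0.6, 0.01,-0.3,0.05,-3.5,14.5,0.5,0.6, 0.01,-0.4,0.06,-4.5,18.5,1,0.6, 0.01,-0.5,0.08,-5.5,22.5,1.5,0.6, 0.02,-0.6,0.08,-6.5,26.5,2,0.6, 0.02,-0.6,0.08,-7.4,30.5,2.4,0.6]' ; python3 - <<'E'
from h import *
st(); go((.50,.03,.14),1,35)
E
```

```text
time: 8.93
tool_pos: [0.4748, 0.0001, 0.1336]
ee_rot: [-0.018, 2.552, 0.018]
force: [-1.6, -0.0, -4.4]
finger_gap: 0.598
t 8.93 tcp [4.748e-01 1.000e-04 1.336e-01] z [ 0.556  0.017 -0.831] y [-0.017  1.     0.009] F [-1.6 -0.  -4.4] gap 0.598
turn [0.007, -0.021, -0.006] shift cm [-2.48, 2.95, 0.92] dist 4.0
```

```bash
python3 -m creep '[0,-0.01,0,-1,1,0.3,0.6, 0,-0.02,0,-2,2,0.6,0.6, 0,-0.02,0,-2.5,2.9,0.9,0.6, 0,-0.02,0,-2.5,2.9,0.9,0.6, 0,-0.02,0,-2.5,2.9,0.9,0.6, 0,-0.02,0,-2.5,2.9,0.9,0.6, 0,-0.02,0,-2.5,2.9,0.9,0.6, 0,-0.02,0,-2.5,2.9,0.9,0.6]' ; python3 - <<'E'
from h import *
st(); go((.573,.029,.0305),1,35)
p=read_camera('wrist')
cv2.imwrite('pics/w2.png',cv2.resize(p['color'],(640,480)))
print([(np.array(proj(p,(x,.029,z)))*1.25).round(0).tolist() for x in (.561,.566,.571) for z in (.0755,.0085)])
for n in('supply_pull','supply'):print(n,[(np.array(d['at'])*1.25,d['score']) for d in search_frame(p,n)[:2]])
E
```

```text
time: 9.6
tool_pos: [0.5086, 0.0259, 0.153]
ee_rot: [-0.022, 2.522, 0.013]
force: [-0.1, 0.2, 0.2]
finger_gap: 0.599
t 9.6 tcp [0.5086 0.0259 0.153 ] z [ 0.58   0.014 -0.814] y [-0.018  1.     0.004] F [-0.1  0.2  0.2] gap 0.599
turn [0.004, 0.009, -0.002] shift cm [1.86, 0.13, 13.71] dist 13.8
[[234.0, 330.0], [168.0, 329.0], [239.0, 330.0], [173.0, 329.0], [243.0, 330.0], [178.0, 329.0]]
supply_pull [(array([265.75, 330.  ]), 0.57)]
supply [(array([261.75 , 327.875]), 0.85)]
```

View pics/w2.png

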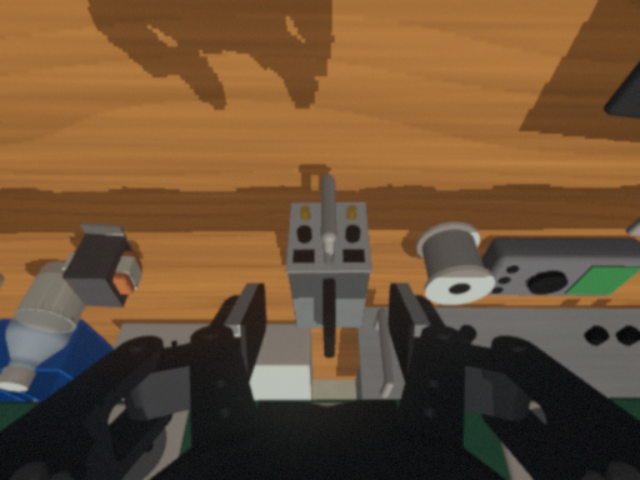

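The bar spans rows 178–245 at column 328, which fits x≈0.571, y≈0.028. The handle is nearly parallel to world x. Moving in on the pull.

```bash
python3 -m creep '[0,0.01,0,0.7,0,2,0.6, 0,0.01,0,1.4,0,5,0.6, 0,0.01,0,1.4,0.1,8,0.6, 0,0.01,0,1.4,0.1,10.5,0.6, 0,0.01,0,1.4,0.1,12.5,0.6, 0,0.01,0,1.4,0.1,13.6,0.6, 0,0.01,0,1.4,0.1,14,0.6, 0,0.01,0,1.4,0.1,14,0.6]' ; python3 - <<'E'
from h import *
st(); go((.579,.0285,.0305),1,35)
E
```

```text
time: 10.42
tool_pos: [0.578, 0.0296, 0.0296]
ee_rot: [-0.023, 2.534, 0.014]
force: [-0.3, 0.2, 0.3]
finger_gap: 0.597
t 10.42 tcp [0.578  0.0296 0.0296] z [ 0.57   0.015 -0.821] y [-0.02   1.     0.005] F [-0.3  0.2  0.3] gap 0.597
turn [0.005, -0.004, -0.001] shift cm [-0.13, -0.11, -0.02] dist 0.2
```

```bash
python3 -m creep '[0,0,0,0,0,0,0.3, 0,0,0,0,0,0,0, 0,0,0,0,0,0,0, 0,0,0,0,0,0,0, 0,0,0,0,0,0,0, 0,0,0,0,0,0,0, 0,0,0,0,0,0,0, 0,0,0,0,0,0,0]' 40; python3 - <<'E'
from h import *
st(); s=observe(); p=s['tool_pos']
go(p+[-.13,-.002,0],0,35)
E
```

```text
time: 11.08
tool_pos: [0.5795, 0.0295, 0.033]
ee_rot: [-0.024, 2.529, 0.012]
force: [-6.1, 0.2, 6.6]
finger_gap: 0.114
t 11.08 tcp [0.5795 0.0295 0.033 ] z [ 0.575  0.014 -0.818] y [-0.02   1.     0.004] F [-6.1  0.2  6.6] gap 0.114
turn [0.014, 0.001, 0.014] shift cm [10.64, 0.06, -7.47] dist 13.0
```

```bash
python3 -m creep '[0,0,0,0.2,0,-0.4,0, 0,0,0,0.8,0,-0.8,0, 0,0,0,1.7,0,-1.45,0, 0,0,0,2.7,0,-2.15,0, 0,0,0,3.7,0,-2.85,0, 0,0,0,4.6,0,-3.5,0, 0,0,0,5.4,0,-4.05,0, 0,0,0,5.7,0,-4.25,0]'; python3 - <<'E'
from h import *
st()
p=read_camera('top'); print([(d['at'],d['score']) for d in search_frame(p,'supply')[:1]])
E
```

```text
time: 11.75
tool_pos: [0.5067, 0.0285, 0.0332]
ee_rot: [-0.024, 2.531, 0.014]
force: [3.2, 0.0, -3.2]
finger_gap: 0.115
t 11.75 tcp [0.5067 0.0285 0.0332] z [ 0.573  0.016 -0.819] y [-0.021  1.     0.005] F [ 3.2  0.  -3.2] gap 0.115
[([167.3, 230.5], 0.67)]
```

```bash
python3 -m creep '[0,0,0,0.4,0,-0.2,0, 0,0,0,1.1,0,-0.7,0, 0,0,0,2,0,-1.35,0, 0,0,0,3,0,-2,0, 0,0,0,4,0,-2.7,0, 0,0,0,4.8,0,-3.25,0, 0,0,0,5.3,0,-3.6,0, 0,0,0,5.5,0,-3.75,0]'; python3 - <<'E'
from h import *
st()
p=read_camera('top'); t=p['color']; q=read_camera('scene'); s=q['color']
cv2.imwrite('pics/d1.png',np.hstack([cv2.resize(t[110:240,180:290],(507,600),interpolation=2),cv2.resize(s[160:280,230:288],(290,600),interpolation=2)]))
E
```

```text
time: 12.52
tool_pos: [0.4412, 0.0269, 0.0331]
ee_rot: [-0.024, 2.53, 0.013]
force: [3.6, -0.3, -2.2]
finger_gap: 0.118
t 12.52 tcp [0.4412 0.0269 0.0331] z [ 0.574  0.015 -0.819] y [-0.02   1.     0.004] F [ 3.6 -0.3 -2.2] gap 0.118
```

View pics/d1.png

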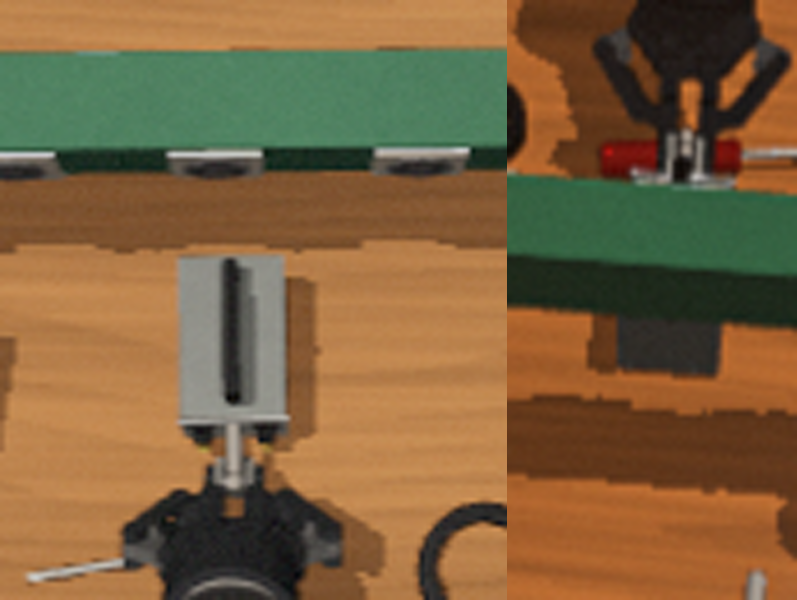

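The supply is fully out from under the rail, square and level, with its handle clear at (231,260)–(233,402) in the crop. The screwdriver and tape are not touched.

```bash
python3 -m creep '[0,0,0,0,0,0,0.2, 0,0,0,0,0,0,0.6, 0,0,0,0,0,0,0.6, 0,0,0,0,0,0,0.6, 0,0,0,0,0,-1,0.6, 0,0,0,0,0,-4,0.7, 0,0,0,0,0,-8,1, 0,0,0,0,0,-12,1]'; python3 - <<'E'
from h import *
st(); p=read_camera('top')
T=lambda c,r,z: atz(p,(110+r/4.615,180+c/4.609),z).round(4)
print('handle',T(231,259,.109),T(233,403,.109)); 
print('case',[T(c,r,.075)[:2].tolist() for c,r in [(178,257),(284,257),(288,418),(180,418)]])
print('socket front',T(215,178,.19))
go((.515,.0275,.21),0)
E
```

```text
time: 13.28
tool_pos: [0.42, 0.0276, 0.1215]
ee_rot: [-0.024, 2.563, 0.015]
force: [0.7, 0.7, 0.4]
finger_gap: 0.95
t 13.28 tcp [0.42   0.0276 0.1215] z [ 0.546  0.016 -0.837] y [-0.02   1.     0.005] F [0.7 0.7 0.4] gap 0.95
handle [0.5545 0.0281 0.109 ] [0.4697 0.0257 0.109 ]
case [[0.5628, 0.0611], [0.5636, -0.0027], [0.4657, -0.0061], [0.4651, 0.0581]]
socket front [0.5815 0.0348 0.19  ]
turn [0.009, 0.591, 0.019] shift cm [-12.02, -0.12, -1.53] dist 12.1
```

```bash
python3 -m creep '[0,0,0,0,0,-3,1, 0,0.1,0,-0.5,0,-5,1, 0,0.1,0,-0.5,0,-5,1, 0,0.1,0,-0.5,0,-5,1, 0,0.1,0,-0.5,0,-5,1, 0,0.1,0,-0.5,0,-5,1, 0,0.1,0,-0.5,0,-5,1, 0,0.1,0,-0.5,0,-5,1]'; python3 - <<'E'
from h import *
st(); 
go((.513,.027,.19),1.7)
E
```

```text
time: 14.0
tool_pos: [0.3967, 0.0269, 0.1638]
ee_rot: [-0.025, 2.664, 0.014]
force: [0.2, -0.9, 0.3]
finger_gap: 1.0
t 14.0 tcp [0.3967 0.0269 0.1638] z [ 0.46   0.014 -0.888] y [-0.02   1.     0.005] F [ 0.2 -0.9  0.3] gap 1.0
turn [0.003, 0.478, -0.01] shift cm [-11.53, -0.22, 3.02] dist 11.9
```

```bash
python3 -m creep '[0,0.1,0,-2.5,0,-0.5,0.6, 0,0.2,0,-5,0,0,0.6, 0,0.3,0,-7.5,-0.1,1,0.6, 0,0.4,0,-10,-0.2,2,0.6, 0,0.478,-0.01,-11.5,-0.2,3,0.6, 0,0.478,-0.01,-11.5,-0.2,3,0.6, 0,0.478,-0.01,-11.5,-0.2,3,0.6, 0,0.478,-0.01,-11.5,-0.2,3,0.6]'; python3 - <<'E'
from h import *
st(); p=read_camera('wrist'); 
print([(n,[(np.array(d['at'])*1.25,round(d['score'],2),atz(p,d['at'],.105).round(4)) for d in search_frame(p,n)[:1]]) for n in('supply_handle',)])
print([(np.array(proj(p,x))*1.25).round(0).tolist() for x in ((.4697,.0257,.109),(.5545,.0281,.109))])
cv2.imwrite('pics/w3.png',cv2.resize(p['color'],(640,480)))
go((.513,.027,.088),1.7)
E
```

```text
time: 14.67
tool_pos: [0.5133, 0.0271, 0.1883]
ee_rot: [0.047, -3.136, -0.005]
force: [-0.4, -0.6, 1.2]
finger_gap: 0.602
t 14.67 tcp [0.5133 0.0271 0.1883] z [-0.005  0.003 -1.   ] y [-0.03   1.     0.003] F [-0.4 -0.6  1.2] gap 0.602
[('supply_handle', [(array([221.125, 328.375]), 0.83, array([0.4994, 0.0278, 0.105 ]))])]
[[174.0, 327.0], [303.0, 326.0]]
turn [0.003, 0.001, 0.0] shift cm [-0.06, -0.05, 10.36] dist 10.4
```

View pics/w3.png

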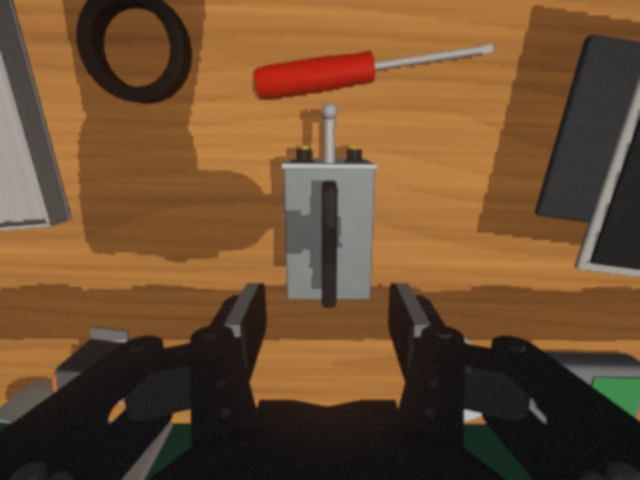

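The handle is at column 330, rows 181–306, so its centre is at about (0.516, 0.029) and aligned with the tool. Descending and gripping.

```bash
python3 -m creep '[0,0,0,-0.2,0.1,2,0.6, 0,0,0,-0.3,0.15,5,0.6, 0,0,0,-0.3,0.15,7.5,0.6, 0,0,0,-0.3,0.15,9,0.6, 0,0,0,-0.3,0.15,10,0.6, 0,0,0,-0.3,0.15,10.2,0.6, 0,0,0,-0.3,0.15,10.2,0.6, 0,0,0,-0.3,0.15,10.2,0.4]' 60 && python3 -m creep '[0,0,0,0,0,0,0.2, 0,0,0,0,0,0,0, 0,0,0,0,0,0,0, 0,0,0,0,0,0,0, 0,0,0,0,0,0,0, 0,0,0,0,0,0,0, 0,0,0,0,0,0,0, 0,0,0,0,0,0,0]' 60
```

```text
time: 15.43
tool_pos: [0.5169, 0.0288, 0.0919]
ee_rot: [-0.047, 3.136, 0.004]
force: [-0.1, -0.4, 0.7]
finger_gap: 0.476
time: 16.1
tool_pos: [0.5174, 0.0288, 0.0915]
ee_rot: [-0.047, 3.137, 0.004]
force: [-1.1, -0.0, 5.6]
finger_gap: 0.104
```

```bash
python3 -m creep '[0,0,0,0,0,0,0.4, 0,0,0,0,0,0,0.4, 0,0,0,0,0,0,0.4, 0,0,0,0,0,0.3,0.4, 0,0,0,0,0,0.5,0.4, 0,0,0,0,0,0.5,0.4, 0,0,0,0,0,0.5,0.4, 0,0,0,0,0,0.5,0.4]' 70 && python3 -m creep '[0,0,0,0,0,0,0.2, 0,0,0,0,0,0,0, 0,0,0,0,0,0,0, 0,0,0,0,0,0,0, 0,0,0,0,0,0,0, 0,0,0,0,0,0,0, 0,0,0,0,0,0,0, 0,0,0,0,0,0,0]' 70
```

```text
time: 16.77
tool_pos: [0.5161, 0.0289, 0.0845]
ee_rot: [-0.047, 3.14, 0.004]
force: [0.3, 0.2, 0.0]
finger_gap: 0.399
time: 17.43
tool_pos: [0.5164, 0.0288, 0.085]
ee_rot: [-0.047, 3.139, 0.004]
force: [-1.2, -1.5, 2.0]
finger_gap: 0.101
```

```bash
python3 -m creep '[0,0,0,0,0,-0.2,0, 0,0,0,0,0,-0.6,0, 0,0,0,0,0,-1.3,0, 0,0,0,0.3,0,-2.2,0, 0,0,0,0.6,0,-3.2,0, 0,0,0,1,0,-4,0, 0,0,0,1.2,0,-4.5,0, 0,0,0,1.2,0,-4.5,0]'; python3 - <<'E'
from h import *
st(); print(observe()['wrist_torque'])
E
```

```text
time: 18.1
tool_pos: [0.5049, 0.0284, 0.1321]
ee_rot: [-0.047, 3.136, 0.004]
force: [0.8, 0.3, -8.8]
finger_gap: 0.096
t 18.1 tcp [0.5049 0.0284 0.1321] z [ 0.005  0.002 -1.   ] y [-0.03   1.     0.002] F [ 0.8  0.3 -8.8] gap 0.096
[ 0.01224262 -0.15738269  0.02571612]
```

```bash
python3 -m creep '[0,0,0,0.2,0,-1,0, 0,0,0,0.6,0,-2.5,0, 0,0,0,1,0,-4.5,0, 0,0,0,1.5,0,-6.5,0, 0,0,0,2,0.3,-8.5,0, 0,0,0,2.3,0.8,-9.8,0, 0,0,0,2.5,1.5,-10.3,0, 0,0,0,2.5,2,-10.3,0]'; python3 - <<'E'
from h import *
st(); go((.457,.297,.225),-5.7)
E
```

```text
time: 18.77
tool_pos: [0.479, 0.0481, 0.2349]
ee_rot: [-0.047, 3.136, 0.005]
force: [1.4, 0.2, -9.5]
finger_gap: 0.1
t 18.77 tcp [0.479  0.0481 0.2349] z [ 0.005  0.003 -1.   ] y [-0.03   1.     0.003] F [ 1.4  0.2 -9.5] gap 0.1
turn [0.003, 0.005, 0.13] shift cm [1.45, 24.94, 1.06] dist 25.0
```

```bash
python3 -m creep '[0,0,0.01,0.1,1.5,0,0, 0,0,0.03,0.3,3.5,0,0, 0,0,0.05,0.5,6,0,0, 0,0,0.07,0.7,8.7,0,0, 0,0,0.09,0.9,11.4,0,0, 0,0,0.11,1.1,14.1,0,0, 0,0,0.13,1.3,16.5,0,0, 0,0,0.13,1.4,18.5,0,0]' && python3 -m creep '[0,0,0,0.3,1.6,0,0, 0,0,0,0.6,3.2,0,0, 0,0,0,0.8,4.6,0,0, 0,0,0,0.9,5.6,0,0, 0,0,0,0.9,6.3,0,0, 0,0,0,0.9,6.4,0,0, 0,0,0,0.9,6.4,0,0, 0,0,0,0.9,6.4,0,0]'; python3 - <<'E'
from h import *
st(); go((.457,.297,.20),-5.7)
p=read_camera('wrist'); q=read_camera('top')
cv2.imwrite('pics/l1.png',np.hstack([cv2.resize(p['color'],(480,360)),cv2.resize(q['color'][140:270,60:180],(332,360),interpolation=2)])[:, :800])
s=R.from_rotvec(observe()['ee_rot']); 
E
```

```text
time: 19.43
tool_pos: [0.4575, 0.2341, 0.2312]
ee_rot: [-0.155, -3.136, -0.004]
force: [0.8, 0.7, -8.7]
finger_gap: 0.095
time: 20.1
tool_pos: [0.4564, 0.2957, 0.233]
ee_rot: [0.158, 3.137, 0.002]
force: [0.3, -0.4, -9.2]
finger_gap: 0.097
t 20.1 tcp [0.4564 0.2957 0.233 ] z [ 0.001  0.001 -1.   ] y [0.1   0.995 0.001] F [ 0.3 -0.4 -9.2] gap 0.097
turn [0.001, 0.001, -0.001] shift cm [-0.05, 0.13, 3.3] dist 3.3
```

View pics/l1.png

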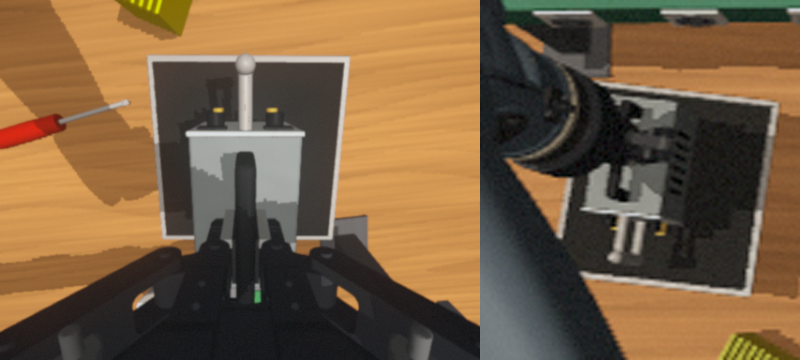

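The supply hangs over the plate, its panel edge (row 132) parallel to the plate edge (row 57) and centred near column 247. Lowering now.

```bash
python3 -m creep '[0,0,0,0,0.1,0.5,0, 0,0,0,0,0.1,1.3,0, 0,0,0,0,0.1,2,0, 0,0,0,0,0.1,2.6,0, 0,0,0,0,0.1,3,0, 0,0,0,0,0.1,3.2,0, 0,0,0,0,0.1,3.2,0, 0,0,0,0,0.1,3.2,0]' && python3 -m creep '[0,0,0,0,0,0.1,0, 0,0,0,0,0,0.2,0, 0,0,0,0,0,0.3,0, 0,0,0,0,0,0.4,0, 0,0,0,0,0,0.5,0, 0,0,0,0,0,0.6,0, 0,0,0,0,0,0.6,0, 0,0,0,0,0,0.6,0]'
```

```text
time: 20.87
tool_pos: [0.4564, 0.2976, 0.2013]
ee_rot: [0.157, 3.137, 0.004]
force: [0.3, 0.5, -8.7]
finger_gap: 0.097
time: 21.53
tool_pos: [0.4564, 0.2976, 0.1952]
ee_rot: [0.157, 3.137, 0.004]
force: [0.9, 0.5, -9.8]
finger_gap: 0.1
```

```bash
python3 -m creep '[0,0,0,0,0,0.1,0, 0,0,0,0,0,0.2,0, 0,0,0,0,0,0.3,0, 0,0,0,0,0,0.4,0, 0,0,0,0,0,0.5,0, 0,0,0,0,0,0.5,0, 0,0,0,0,0,0.5,0, 0,0,0,0,0,0.5,0]'
```

```text
time: 22.2
tool_pos: [0.4565, 0.2976, 0.1904]
ee_rot: [0.157, 3.136, 0.004]
force: [-0.4, 0.8, -8.4]
finger_gap: 0.1
```

```bash
python3 -c "
from h import *
st()"
```

```text
t 22.2 tcp [0.4565 0.2976 0.1904] z [ 0.001  0.003 -1.   ] y [0.1   0.995 0.003] F [-0.4  0.8 -8.4] gap 0.1
```

Bottom is at about 0.105 and still hanging. Continuing in 3 mm steps.

```bash
python3 -m creep '[0,0,0,0,0,0.06,0, 0,0,0,0,0,0.12,0, 0,0,0,0,0,0.18,0, 0,0,0,0,0,0.24,0, 0,0,0,0,0,0.3,0, 0,0,0,0,0,0.3,0, 0,0,0,0,0,0.3,0, 0,0,0,0,0,0.3,0]'
```

```text
time: 22.87
tool_pos: [0.4568, 0.2978, 0.1892]
ee_rot: [0.157, 3.135, 0.006]
force: [-3.5, -1.6, 4.6]
finger_gap: 0.102
```

```bash
python3 -m creep '[0,0,0,0,0,-0.03,0, 0,0,0,0,0,-0.05,0, 0,0,0,0,0,-0.05,0, 0,0,0,0,0,-0.05,0, 0,0,0,0,0,-0.05,0, 0,0,0,0,0,-0.05,0, 0,0,0,0,0,-0.05,0, 0,0,0,0,0,-0.05,0]'; python3 - <<'E'
from h import *
st(); print('level check tcp', observe()['wrist_torque'])
E
```

```text
time: 23.53
tool_pos: [0.4568, 0.2978, 0.1892]
ee_rot: [0.157, 3.135, 0.006]
force: [-4.0, -1.6, 5.7]
finger_gap: 0.099
t 23.53 tcp [0.4568 0.2978 0.1892] z [ 0.003  0.004 -1.   ] y [0.1   0.995 0.004] F [-4.  -1.6  5.7] gap 0.099
level check tcp [-0.20445778  0.75727061 -0.02149072]
```

```bash
python3 -m creep '[0,0,0,0,0,0,0.1, 0,0,0,0,0,0,0.2, 0,0,0,0,0,0,0.35, 0,0,0,0,0,0,0.5, 0,0,0,0,0,0,0.5, 0,0,0,0,0,0,0.5, 0,0,0,0,0,-0.5,0.5, 0,0,0,0,0,-2,0.5]' && python3 -m creep '[0,0,0,0,0,-2,0.5, 0,0,0,0,0,-5,0.6, 0,0,0,0,0,-8,0.6, 0,0,0,1,-2,-10,0.6, 0,0,0,2,-5,-11,0.6, 0,0,0,3,-9,-11,0.6, 0,0,0,4,-13,-11,0.6, 0,0,0,5,-16,-11,0.6]' && python3 -m creep '[0,0,0,2,-4,0,0.6, 0,0,0,4,-8,0,0.6, 0,0,0,6,-11,0,0.6, 0,0,0,8,-14,0,0.6, 0,0,0,10,-17,0,0.6, 0,0,0,12,-17,0,0.6, 0,0,0,12,-17,0,0.6, 0,0,0,12,-17,0,0.6]'; python3 - <<'E'
from h import *
st(); p=read_camera('top'); q=read_camera('scene')
cv2.imwrite('pics/f1.png',np.hstack([cv2.resize(p['color'],(800,600))[150:600,100:700] [:, :400],cv2.resize(q['color'],(800,600))[180:580,480:680][:450]]) if 0 else np.hstack([cv2.resize(p['color'][150:270,75:195],(450,450),interpolation=2),cv2.resize(q['color'][130:242,300:387],(350,450),interpolation=2)]))
cv2.imwrite('pics/f2.png',np.vstack([p['color'][60:],q['color'][60:320]]))
E
```

```text
time: 24.2
tool_pos: [0.4552, 0.2969, 0.2055]
ee_rot: [-0.157, -3.134, -0.0]
force: [-0.2, -0.6, 0.3]
finger_gap: 0.5
time: 24.87
tool_pos: [0.3899, 0.1412, 0.3184]
ee_rot: [0.157, 3.134, 0.003]
force: [0.5, 0.1, -0.5]
finger_gap: 0.604
time: 25.53
tool_pos: [0.2543, -0.0145, 0.3176]
ee_rot: [0.161, 3.133, 0.003]
force: [-0.1, 0.7, -0.2]
finger_gap: 0.599
t 25.53 tcp [ 0.2543 -0.0145  0.3176] z [ 0.005  0.002 -1.   ] y [0.102 0.995 0.002] F [-0.1  0.7 -0.2] gap 0.599
```

View pics/f1.png

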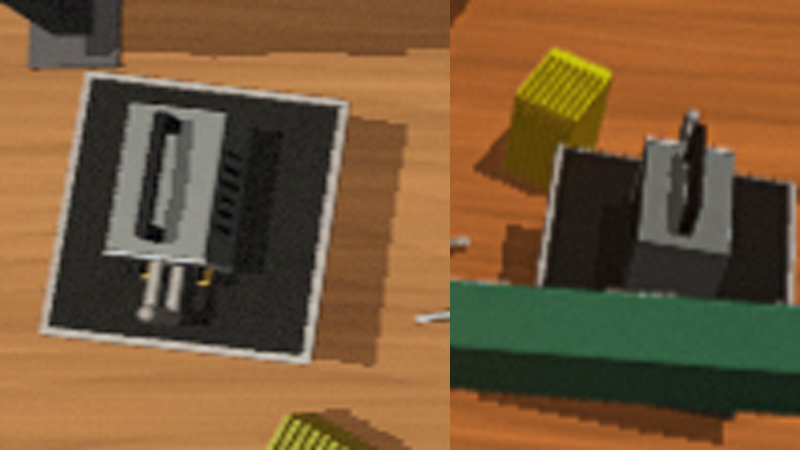

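View pics/f2.png

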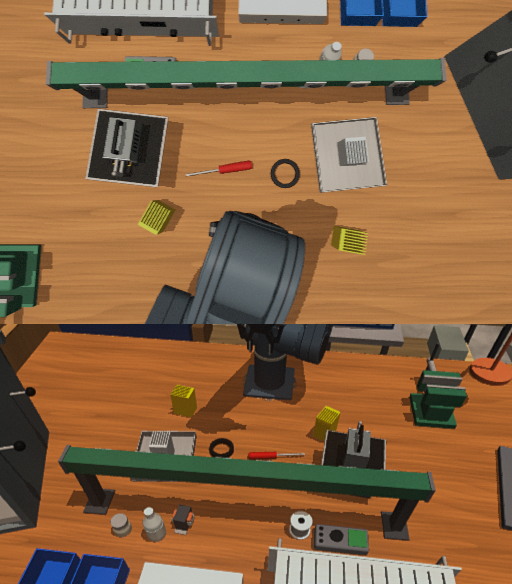

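```bash
python3 - <<'E'
from h import *
p=read_camera('top')
T=lambda c,r,z: atz(p,(150+r/3.75,75+c/3.75),z)
def f(n,L,z):
    P=np.array([T(c,r,z) for c,r in L]); e=np.roll(P,-1,0)-P
    print(n,P.mean(0).round(4),(((np.degrees(np.arctan2(e[:,1],e[:,0]))+45)%90)-45).round(1),np.linalg.norm(e,axis=1).round(3))
f('plate',[(88,75),(346,102),(308,360),(42,330)],.104)
f('supply',[(130,102),(226,114),(208,261),(107,252)],.179)
f('handle',[(172,114),(152,240)],.213)
q=read_camera('scene')
for n,pic in(('top',p),('scene',q)): print(n,[(k,(np.array(search_frame(pic,k)[0]['at'])).round(0).tolist()) for k in('supply','lift') if search_frame(pic,k)])
E
```

```text
plate [0.441  0.2979 0.104 ] [-5.5 -6.  -6.  -6.3] [0.185 0.184 0.186 0.182]
supply [0.4546 0.296  0.179 ] [-6.6 -3.9 -4.7 -5.1] [0.064 0.098 0.066 0.1  ]
handle [0.4533 0.2894 0.213 ] [-5.6 -5.6] [0.081 0.081]
top [('supply', [202.0, 122.0]), ('lift', [214.0, 138.0])]
scene [('supply', [184.0, 356.0]), ('lift', [190.0, 338.0])]
```

```bash
python3 -c "
from h import *
st(); print(hand_in())"
```

```text
t 26.13 tcp [ 0.2543 -0.014   0.3167] z [ 0.001  0.003 -1.   ] y [0.099 0.995 0.003] F [-0.1 -0.2 -0. ] gap 0.601
the job is handed in; nothing more can be done
None
```

The job is done and handed in at 26.1 s of the 61 s allowed. The heatsink stands upright in the tray. I drew the supply out by its pull with the tool tilted 35°, re-gripped it by the handle, and set it on the lift plate.

**Last checks in the pictures:**
- **Supply position:** upright and wholly on the plate, pull included. Its centre is at about (0.455, 0.296), against (0.441, 0.298) for the plate; I left that offset along its own x to make room for the pull.
- **Squareness:** the supply is at about −5° and the plate at about −6°, so it is square to within about 1°. Single edges disagreed by up to about 2°, because I picked the corners by eye.
- **Plate height:** about 104 mm, found by touch. The pictures had given 95–104 mm.
- **Set-down force:** about 5 N net at contact. I commanded 0.5 mm up to ease it, but the reading stayed at 5.7 N until release.
- **Surroundings:** the rail and the other things looked unmoved, and the gripper touched nothing at the end.

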